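Clamp a bottle in a ratchet clamp to the right click

TASK

Stand the red-capped white bottle upright on the clamp's plate between the pad and the V block and let go of it. Then turn the black knob clockwise, click by click, until you feel the pad start to press the bottle hard against the V block, go on to the second click after that so that the pawl holds the bottle firmly, and stop there: more would crush it. Leave everything let go and the other things where they stand.

Things in the scene. Friction and masses are not known exactly. Their poses are not given: they have to be found in the camera images.
- clamp: Ratchet bottle clamp, fixed. Aluminium plate 94 (its x) x 250 (its y) x 8 mm thick; origin at the centre of its underside, z up. At y = +75 mm the black knob over a steel ratchet wheel (radius 35, top 35 mm up) on a blue housing; then the jaw with a black rubber pad facing -y; toward the -y end a white V block that opens toward +y.
- plate_end (a point): Mid-edge of the plate's -y end, on its top. The white V block (28 mm high on the plate, to 36 mm up) near it was set by hand: a bottle seated in it has its axis at clamp x = 0 and y somewhere from -51 to -71 mm. This is not measured, so seating must be felt.
- pad_start (a point): Centre of the open pad's face, at clamp y = -10 mm, 23 mm up (point fixed on the clamp, it does not follow the pad). The pad is 36 mm wide, 10 to 37 mm up, and moves to -y by 20 mm per radian of knob. It is sprung, 1.2 N per mm; its stems slide in as it presses: white part first, then green (right), then red (too hard).
- nest (a point): On the plate's top, 8 mm above the cabinet top, at clamp x = 0, y = -44 mm: where the bottle's axis should be when set down. There it clears the V block, and the open pad by 12 mm. Keep fingers more than 37 mm up or spread along the clamp's x to clear both. Axes as the clamp's. The pad later slides the bottle to the V block.
- knob_grip (a point): Centre of the black knob, on its upright axis, 62 mm above the cabinet top. Knob: round, ribbed, 44 mm across, from 46 to 78 mm up, white line on top. It can be gripped at any yaw and turns with this point.
- clamp_knob (a joint): Knob angle, rad: 0 at start, grows clockwise seen from above, stop at 2.75. The pawl clicks in at each multiple of 0.262, once the knob is about 0.03 past it; let go, it springs back to the last click (up to 0.04 less under load). Free, it resists with 0.04 to 0.1 N m, dipping at clicks; 0.02 more as the bottle slides; once that is seated, 0.48 N m per rad more (0.126 N m, 6.3 N on the bottle, per click).
- bottle_mid (a point): Centre, half-way up, of the white bottle with a red screw cap that is to be clamped: round, 43 mm across up to 76 mm, 90 mm high in all, about 0.11 kg; z up along its axis. It starts standing on the cabinet top.
- pot: Bystander: specimen pot with yellow screw cap, 50 mm across, 55 mm high; origin at the centre of its underside. Leave it.
- dropper: Bystander: small amber dropper bottle with black dropper cap, 33 mm across, 82 mm high; origin at the centre of its underside. Leave it.
Mind the look-alikes: they are no part of the job. Leave any purple look-alike of the part that bears bottle_mid alone.

How it is judged:
By the outcome, as a careful person would: the job done as asked, in the order asked, and still so for the second after the job is handed in, with the robot touching nothing.
It also fails if it takes over 72 s, if anything falls off the work surface, if the arm or the gripper's body presses on something with over 40 N, if the wrist force passes 120 N, or if a joint passes its speed limit or range.

ROBOT

A 7-joint arm with a two-finger parallel gripper is mounted at the origin on a cart in front of the work surface, level with it; the furniture and walls round the work are solid. World frame = base frame: x ahead of the robot, y to its left, z up, the work surface at z = 0. Lengths are in m, angles in rad, forces in N, time in s.
With the tool pointing down it reaches from about 0.4 to 0.875 m from the base axis. Payload 19.3 kg.
Tool frame: the origin (TCP) lies between the finger pads; the fingertips stand 17 mm ahead of it and the grasp point (between the pads) lies 2 mm behind it; z points along the fingers, x is the direction in which the jaws open and shut, and the axes are right-handed (so a half turn about z gives the same grasp; the last joint's range is limited). The gripper opens to 85 mm and grips with 20 to 120 N. Pads are 22 mm wide; open, the fingers measure 114 mm over their backs; the gripper's body (76 mm by 85 mm) begins 54 mm behind the grasp point. The pads swing forward as they close: fully open they stand 13 mm farther back than shut.
Start: joints at [-1.232, 0.521, -0.036, 1.599, 0.021, 1.021, -0.113], TCP at [0.248, 0.573, 0.248] pointing down, gripper open.
Joint ranges: [-2.91, 2.91], [-0.3, 2.13], [-1.5, 1.42], [0.17, 2.43], [-1.26, 4.41], [0.16, 1.93], [-2.52, 2.52]. Speed limits (rad/s): [1.89, 1.89, 2.39, 2.39, 3.01, 3.01, 3.01].

INTERFACE

Orientations are given as [roll, pitch, yaw] about the fixed x, y, z axes, in that order (R = Rz(yaw) Ry(pitch) Rx(roll)).
In Python, from workcell import bot gives the robot as it stands. The module is installed in compiled form; this text tells all that it offers.
- The arm moves only by the tool arm_command, never from a script. Its argument "targets" is a list of rows, each a list of 6 numbers: the shift along the tool's x, y, z in mm, then the turn, a rotation vector about the tool's x, y, z in degrees. In form: [[x, y, z, wx, wy, wz], ...]. A call has 1 to 8 rows; each row shifts and turns the pose as measured when the row begins, along the tool's axes as they then stand; what a row does not reach is not made up. A row lasts 1/10 s, in which the tool goes at most 50 mm and 8.59 degrees, less where a joint would pass 70% of its speed; a pose out of reach is approached as far as the arm can. A call is refused whole if a number of a shift passes 50 or a number of a turn 8.59, either way. A call with a gripper value outside its range is refused whole. "grip" is the opening in per cent of the stroke, from 0 (shut) to 100 (fully open), set as the call begins (left out, the last holds). The fingers move at their own pace and stop on an object; "grip_force" is the grip in N (left out, the last holds). Time passes only in rows, so rows that do not move let the fingers close. It gives the time, the measured TCP pose, the force and the opening at its end, in the units of the state.
- bot.observe(): the state, without advancing time (a new reading comes with each control period).
- bot.grab_frame(name): name is "side" or "top"; returns a dict with "color" (480x640x3 uint8, red, green, blue), "depth" (480x640 float32, m along the optical axis (not along the pixel's ray), 0 where there is no reading), "fov_y" (degrees; the focal length in pixels is half the picture's height over the tangent of half this angle, whatever the lens; pixels are square), "cx", "cy" (the principal point, pixels), "R" (3x3) and "t" (3): a world point X has camera coordinates R X + t. Camera axes: x right, y down, z forward; pixel columns grow to the right and rows downward; lengths in m; the calibration is good to about 2 mm. A picture is of the moment at which its call begins.
- bot.job_done(): hands the job in, once; it reports no verdict.
The state is a dict: "clock": time; "qpos": joint angles; "qd": joint speeds; "joint_efforts": joint torques, N m; "position": TCP position; "tool_rot": TCP orientation; "force": force on the tool from outside, world axes, zero at the start; "moment": the same for the moment, N m; "grip_width": finger opening in m.
Only numpy, scipy, OpenCV 4.12 (cv2) and the standard library are available. Lean on these libraries where they do the work, as an engineer would, in place of code of your own. Each camera call takes 0.05 s, during which the arm holds its last target. There are 200 camera calls.

## Working session

There is one attempt and no reset: what is moved stays moved. The work goes in short steps, Python scripts to look and compute and a tool call to move; the robot and the scene stay as the last step left them, time stands still between calls to the robot, and variables do not carry over. Pictures are saved under pics/ and viewed, about 8 in all and at most 12, crops included, and the job is handed in when it is done.

Besides the shell and the picture viewer there is one more tool, called after "Request:" as name(argument=value, ...), one argument or row to a line, values as JSON. arm_command: Moves the arm, as the interface text tells. Its arguments: {"type":"object","properties":{"targets":{"type":"array"},"grip":{"type":"number"},"grip_force":{"type":"number"}},"required":["targets"]}

```bash
mkdir -p pics
cat > h.py <<'E'
import numpy as np, cv2
from workcell import bot
def grab(n):
    f=bot.grab_frame(n); f['f']=240/np.tan(np.radians(f['fov_y'])/2); return f
def save(f,name,box=None,s=1):
    im=f['color'][...,::-1]
    if box: x0,y0,x1,y1=box; im=im[y0:y1,x0:x1]
    cv2.imwrite('pics/'+name,cv2.resize(im,None,fx=s,fy=s,interpolation=cv2.INTER_CUBIC))
def ray(f,u,v,z):
    d=f['R'].T@np.array([(u-f['cx'])/f['f'],(v-f['cy'])/f['f'],1]); c=-f['R'].T@f['t']
    return c+d*(z-c[2])/d[2]
def cloud(f):
    v,u=np.mgrid[:480,:640]; D=f['depth']
    P=np.stack([(u-f['cx'])/f['f']*D,(v-f['cy'])/f['f']*D,D],-1)
    return (P-f['t'])@f['R']
E
python3 - <<'E'
from h import *
for n in('top','side'):
    f=grab(n); save(f,n+'1.png'); print(n,f['fov_y'],f['cx'],f['cy'],-f['R'].T@f['t'],f['R'].round(2).tolist())
print(bot.observe())
E
```

```text
top 56.3617552899629 316.8630958049051 242.64642731583132 [ 0.40757675 -0.00427219  0.98729905] [[-0.0, -1.0, -0.01], [-1.0, 0.0, -0.09], [0.09, 0.01, -1.0]]
side 54.82810812844065 316.7271650571283 241.37630298318808 [ 0.23345969 -0.58523592  0.67647592] [[0.92, -0.4, -0.01], [-0.28, -0.63, -0.72], [0.29, 0.66, -0.69]]
{'clock': 0.1, 'qpos': array([-1.23219879,  0.52194458, -0.03630899,  1.59993202,  0.02118622,
        1.02112773, -0.112783  ]), 'qd': array([ 4.64471201e-04, -1.71272238e-03,  2.11862780e-03,  7.15397362e-05,
       -1.67134785e-03, -2.05997556e-03,  3.76454861e-04]), 'joint_efforts': array([ 4.43794881e-03, -9.28501225e+01,  1.98440149e+00, -3.70539057e+01,
        1.81848166e-02,  5.34618390e-03, -1.99997757e-06]), 'position': array([0.24836488, 0.57322249, 0.24779641]), 'tool_rot': array([3.14152263e+00, 1.02482096e-03, 1.16198125e+00]), 'force': array([-0.29403403,  0.16629926,  0.97562372]), 'moment': array([-0.02777629, -0.02217552, -0.00097102]), 'grip_width': 0.08545321857884929}
```

View pics/top1.png

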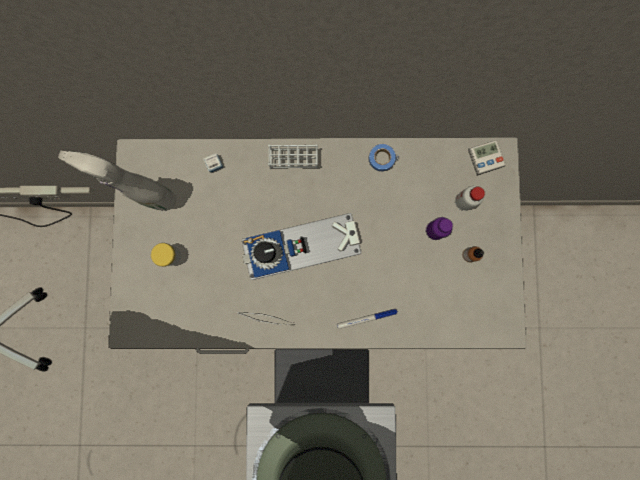

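View pics/side1.png

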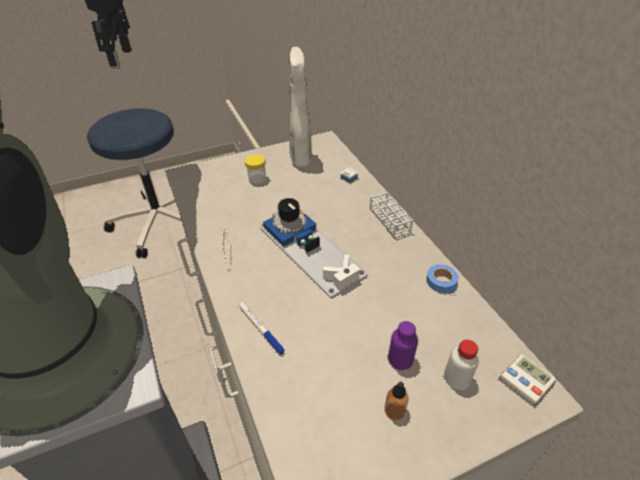

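The top view has three candidates: white bottle with red cap at (473,197), purple look-alike at (440,228) and amber dropper at (475,254). Only the first fits. In the side view it is at (462,365). The clamp runs from the knob at (266,251) to the V block at (346,235). Next I measure and take a confirming crop.

Run:
```python
from h import *
def blob(m,box):
    x0,y0,x1,y1=box; k=np.zeros_like(m); k[y0:y1,x0:x1]=m[y0:y1,x0:x1]; 
    n,l,s,c=cv2.connectedComponentsWithStats(k.astype(np.uint8)); i=1+s[1:,4].argmax(); return c[i],s[i],l==i
ft=grab('top'); fs=grab('side')
save(ft,'c_t.png',(235,185,495,285),3)
for f,n,rb,kb in((ft,'top',(455,180,495,215),(245,235,290,270)),(fs,'side',(445,330,490,395),(275,195,305,225))):
    hsv=cv2.cvtColor(f['color'],cv2.COLOR_RGB2HSV); H,S,V=[hsv[...,i].astype(int) for i in range(3)]
    red=((H<8)|(H>172))&(S>140)&(V>70)
    c,s,m=blob(red,rb); print(n,'redcap',c,s,ray(f,*c,0.088 if n=='top' else .083))
    P=cloud(f); print(' depth pts',np.median(P[m],0),np.percentile(P[m][:,2],95))
    c,s,m=blob((V<60),kb); print(n,'knob',c,s,ray(f,*c,0.078 if n=='top' else .065)); print(' ',np.median(P[m],0),np.percentile(P[m][:,2],[5,50,95]))
    if n=='top':
        Q=P[150:320,200:400]; mm=(Q[...,2]>0.004)&(Q[...,2]<0.2); 
        # plate level + others footprints
        k=((P[...,2]>0.004)&(P[...,2]<0.014)).astype(np.uint8); k2=np.zeros_like(k); k2[205:285,235:370]=((P[...,2]>0.004))[205:285,235:370]
        q=P[k2>0]; q=q[(q[:,2]<.2)]
        r=cv2.minAreaRect(q[:,:2].astype(np.float32)*1000); print('clamp rect',r)
        for nm,b in(('purple',(420,210,460,245)),('amber',(460,240,490,268)),('pot',(145,235,180,270)),('bottle',(455,180,495,215))):
            mk=np.zeros((480,640),bool); mk[b[1]:b[3],b[0]:b[2]]=1; q=P[mk&(P[...,2]>.02)]; print(nm,np.median(q,0),q.min(0),q.max(0))
```

```text
top redcap [477.11678832 193.06569343] [470 187  14  13 137] [ 0.59176613 -0.31996363  0.088     ]
 depth pts [ 0.59168809 -0.3193733   0.08978603] 0.09251009895975836
top knob [264.27565982 252.26686217] [254 242  22  21 341] [0.47351652 0.11284372 0.078     ]
  [0.47208575 0.11332892 0.0774138 ] [0.05396495 0.0774138  0.0800047 ]
clamp rect ((496.50347900390625, 38.744873046875), (293.6139221191406, 170.5619659423828), 89.85025787353516)
purple [ 0.52270273 -0.24489295  0.06797162] [ 0.40757675 -0.27157435  0.02007907] [ 0.54719704 -0.00427219  0.98729905]
amber [ 0.47085324 -0.32040781  0.0482291 ] [ 0.40757675 -0.34053979  0.02041607] [ 0.48789632 -0.00427219  0.98729905]
pot [0.47211999 0.32755267 0.05380284] [ 0.40757675 -0.00427219  0.02001247] [0.49597554 0.35643618 0.98729905]
bottle [ 0.58723495 -0.31104385  0.06757983] [ 0.40757675 -0.33786031  0.02009215] [ 0.61270099 -0.00427219  0.98729905]
side redcap [467.72142857 348.89642857] [459 340  19  19 280] [ 0.59182229 -0.31987053  0.083     ]
 depth pts [ 0.58849692 -0.3221973   0.08849324] 0.09048120914504308
side knob [288.17746479 210.31267606] [279 199  20  23 355] [0.47116513 0.11009079 0.065     ]
  [0.46846932 0.10175927 0.07348453] [0.05205282 0.07348453 0.07895786]
```

View pics/c_t.png

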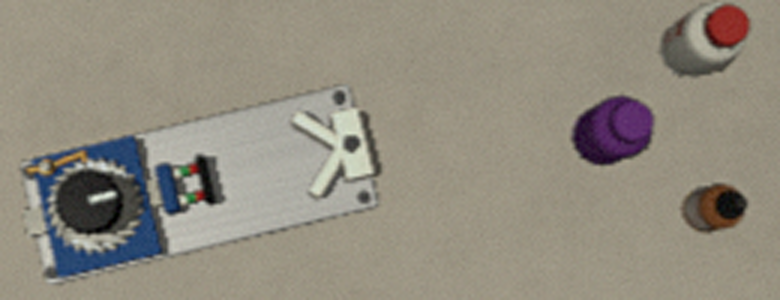

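Run:
```python
from h import *
f=grab('top')
c=np.array([(350,85),(380,204),(50,283),(22,160)])/3+[235,185]-[.3,.3]
p=np.array([ray(f,*q,.008)[:2] for q in c]); print(p.round(4).tolist(), [np.linalg.norm(p[i]-p[i-1]) for i in range(4)])
e=(p[0]+p[1])/2; o=(p[2]+p[3])/2; ey=(o-e)/np.linalg.norm(o-e)
print('end',e,'center',p.mean(0),'ey',ey,np.degrees(np.arctan2(ey[1],ey[0])))
C=p.mean(0); ex=np.array([ey[1],-ey[0]])
k=np.array([.4725,.1125])
print('knob in clamp',(k-C)@ex,(k-C)@ey,'nest',C-.044*ey, 'from knob',k-.119*ey)
# V block symmetric check via height
P=cloud(f);q=P[205:285,235:370].reshape(-1,3); L=np.c_[(q[:,:2]-C)@ex,(q[:,:2]-C)@ey,q[:,2]]
v=L[(L[:,2]>.028)&(L[:,2]<.045)&(L[:,1]<-.03)]; print('V',v.min(0),v.max(0))
v=L[(L[:,2]>.028)&(L[:,2]<.045)&(L[:,1]<.02)&(L[:,1]>-.028)]; print('pad',v.min(0),v.max(0))
```

```text
[[0.5648, -0.0699], [0.4769, -0.091], [0.4201, 0.1496], [0.5102, 0.1712]] [np.float64(0.24721195666378432), np.float64(0.09031842042961645), np.float64(0.24715472662661017), np.float64(0.09260636838330738)]
end [ 0.52084568 -0.0804467 ] center [0.49299734 0.03996527] ey [-0.22532779  0.97428301] 103.02215418428948
knob in clamp -0.003626124571615135 0.07528797390845306 nest [ 0.50291177 -0.00290318] from knob [ 0.49931401 -0.00343968]
V [-0.03109381 -0.12144866  0.02852437] [ 0.03150674 -0.07409598  0.04167733]
pad [-0.0173761  -0.00714586  0.02800977] [0.01789889 0.01998758 0.04041629]
```

```bash
cat >> h.py <<'E'
from scipy.spatial.transform import Rotation as Ro
def plan(p,yaw,n=None,smax=45,amax=7):
    """rows (tool axes, mm/deg) from the measured pose to position p, tool down at yaw(deg)"""
    o=bot.observe(); R0=Ro.from_euler('xyz',o['tool_rot']); R1=Ro.from_euler('xyz',[np.pi,0,np.radians(yaw)])
    rv=(R0.inv()*R1).as_rotvec(); d=np.array(p)-o['position']
    n=n or int(np.ceil(max(np.linalg.norm(d)*1000/smax,np.degrees(np.linalg.norm(rv))/amax)))
    print('clk',round(o['clock'],2),'pos',o['position'].round(4),'yaw',np.degrees(o['tool_rot'][2]).round(2),'q',o['qpos'].round(2),'F',o['force'].round(1),'M',o['moment'].round(2),'w',o['grip_width'].round(4)); print('d',(d*1000).round(1),'n',n)
    for i in range(min(n,8)):
        R=R0*Ro.from_rotvec(rv*i/n); s=R.inv().apply(d/n)*1000
        print([round(x,1) for x in s]+[round(x,2) for x in np.degrees(rv/n)])
E
python3 -c "
from h import *
plan([.592,-.32,.2],13)"
```

```text
Traceback (most recent call last):
  File "h.py", line 22, in plan
    print('clk',round(o['clock'],2),'pos',o['position'].round(4),'yaw',np.degrees(o['tool_rot'][2]).round(2),'q',o['qpos'].round(2),'F',o['force'].round(1),'M',o['moment'].round(2),'w',o['grip_width'].round(4)); print('d',(d*1000).round(1),'n',n)
                                                                                                                                                                                         ^^^^^^^^^^^^^^^^^^^^^
AttributeError: 'float' object has no attribute 'round'
```

```bash
sed -i "s/o\['grip_width'\].round(4)/round(o['grip_width'],4)/" h.py
python3 -c "
from h import *
plan([.592,-.32,.2],13)"
```

```text
clk 0.25 pos [0.2484 0.5734 0.248 ] yaw 66.58 q [-1.23  0.52 -0.04  1.6   0.02  1.02 -0.11] F [ 1.   0.3 -0.7] M [0.02 0.   0.02] w 0.0855
d [ 343.6 -893.4  -48. ] n 22
[np.float64(-31.1), np.float64(30.5), np.float64(2.2), np.float64(0.0), np.float64(0.0), np.float64(2.44)]
[np.float64(-29.7), np.float64(31.8), np.float64(2.2), np.float64(0.0), np.float64(0.0), np.float64(2.44)]
[np.float64(-28.4), np.float64(33.0), np.float64(2.2), np.float64(0.0), np.float64(0.0), np.float64(2.44)]
[np.float64(-26.9), np.float64(34.2), np.float64(2.2), np.float64(0.0), np.float64(0.0), np.float64(2.44)]
[np.float64(-25.4), np.float64(35.3), np.float64(2.2), np.float64(0.0), np.float64(0.0), np.float64(2.44)]
[np.float64(-23.9), np.float64(36.3), np.float64(2.2), np.float64(0.0), np.float64(0.0), np.float64(2.44)]
[np.float64(-22.4), np.float64(37.3), np.float64(2.2), np.float64(0.0), np.float64(0.0), np.float64(2.44)]
[np.float64(-20.8), np.float64(38.2), np.float64(2.2), np.float64(0.0), np.float64(0.0), np.float64(2.44)]
```

Request:
arm_command(
  targets=[
    [-31,30,2,0,0,2.4],
    [-30,32,2,0,0,2.4],
    [-28,33,2,0,0,2.4],
    [-27,34,2,0,0,2.4],
    [-25,35,2,0,0,2.4],
    [-24,36,2,0,0,2.4],
    [-22,37,2,0,0,2.4],
    [-21,38,2,0,0,2.4],
  ],
  grip=100,
)

```text
clock: 1.05
position: [0.3725, 0.2426, 0.2301]
tool_rot: [-3.139, -0.001, 0.823]
force: [1.3, 0.3, 0.1]
grip_width: 0.085
```

```bash
python3 -c "
from h import *
plan([.592,-.32,.2],13)"
```

```text
clk 1.05 pos [0.3725 0.2426 0.2301] yaw 47.14 q [-0.81  0.26  0.12  2.08 -0.04  0.8   0.16] F [1.3 0.3 0.1] M [ 0.03 -0.08 -0.  ] w 0.085
d [ 219.5 -562.6  -30.1] n 14
[np.float64(-18.8), np.float64(38.8), np.float64(2.1), np.float64(-0.01), np.float64(-0.0), np.float64(2.44)]
[np.float64(-17.1), np.float64(39.6), np.float64(2.1), np.float64(-0.01), np.float64(-0.0), np.float64(2.44)]
[np.float64(-15.4), np.float64(40.3), np.float64(2.1), np.float64(-0.01), np.float64(-0.0), np.float64(2.44)]
[np.float64(-13.7), np.float64(40.9), np.float64(2.1), np.float64(-0.01), np.float64(-0.0), np.float64(2.44)]
[np.float64(-11.9), np.float64(41.5), np.float64(2.1), np.float64(-0.01), np.float64(-0.0), np.float64(2.44)]
[np.float64(-10.2), np.float64(41.9), np.float64(2.1), np.float64(-0.01), np.float64(-0.0), np.float64(2.44)]
[np.float64(-8.4), np.float64(42.3), np.float64(2.1), np.float64(-0.01), np.float64(-0.0), np.float64(2.44)]
[np.float64(-6.6), np.float64(42.6), np.float64(2.1), np.float64(-0.01), np.float64(-0.0), np.float64(2.44)]
```

Request:
arm_command(
  targets=[
    [-19,39,2,0,0,2.4],
    [-17,40,2,0,0,2.4],
    [-15,40,2,0,0,2.4],
    [-14,41,2,0,0,2.4],
    [-12,41,2,0,0,2.4],
    [-10,42,2,0,0,2.4],
    [-8,42,2,0,0,2.4],
    [-7,43,2,0,0,2.4],
  ],
)

```text
clock: 1.85
position: [0.5001, -0.093, 0.2141]
tool_rot: [-3.139, -0.004, 0.475]
force: [0.9, 0.5, 0.9]
grip_width: 0.0857
```

```bash
python3 -c "
from h import *
plan([.592,-.32,.18],13)"
```

```text
clk 1.85 pos [ 0.5001 -0.093   0.2141] yaw 27.22 q [-0.18  0.4   0.32  1.95 -0.18  0.81  0.72] F [0.9 0.5 0.9] M [ 0.14 -0.01  0.03] w 0.0857
d [  91.9 -227.   -34.1] n 6
[np.float64(-3.7), np.float64(40.7), np.float64(5.6), np.float64(-0.03), np.float64(-0.04), np.float64(2.37)]
[np.float64(-2.0), np.float64(40.8), np.float64(5.6), np.float64(-0.03), np.float64(-0.04), np.float64(2.37)]
[np.float64(-0.3), np.float64(40.8), np.float64(5.6), np.float64(-0.03), np.float64(-0.04), np.float64(2.37)]
[np.float64(1.4), np.float64(40.8), np.float64(5.6), np.float64(-0.03), np.float64(-0.04), np.float64(2.37)]
[np.float64(3.1), np.float64(40.7), np.float64(5.6), np.float64(-0.03), np.float64(-0.04), np.float64(2.37)]
[np.float64(4.7), np.float64(40.5), np.float64(5.7), np.float64(-0.03), np.float64(-0.04), np.float64(2.37)]
```

Request:
arm_command(
  targets=[
    [-4,41,5,0,0,2.4],
    [-2,41,5,0,0,2.4],
    [0,41,5,0,0,2.4],
    [1.5,41,5,0,0,2.4],
    [3,41,5,0,0,2.4],
    [5,40,5,0,0,2.4],
    [0,0,0,0,0,0],
  ],
)

```text
clock: 2.55
position: [0.5936, -0.3366, 0.181]
tool_rot: [-3.14, -0.003, 0.208]
force: [-1.5, -0.0, 0.3]
grip_width: 0.0853
```

```bash
python3 -c "
from h import *
plan([.592,-.32,.058],13)
f=grab('side');save(f,'s2.png',(380,250,580,450),3)"
```

```text
clk 2.55 pos [ 0.5936 -0.3366  0.181 ] yaw 11.91 q [ 0.2   0.72  0.37  1.51 -0.3   0.97  0.87] F [-1.5 -0.   0.3] M [ 0.02  0.08 -0.03] w 0.0853
d [  -1.6   16.6 -123. ] n 3
[np.float64(0.5), np.float64(-5.4), np.float64(41.0), np.float64(-0.04), np.float64(-0.06), np.float64(-0.36)]
[np.float64(0.6), np.float64(-5.5), np.float64(41.0), np.float64(-0.04), np.float64(-0.06), np.float64(-0.36)]
[np.float64(0.6), np.float64(-5.5), np.float64(41.0), np.float64(-0.04), np.float64(-0.06), np.float64(-0.36)]
```

View pics/s2.png

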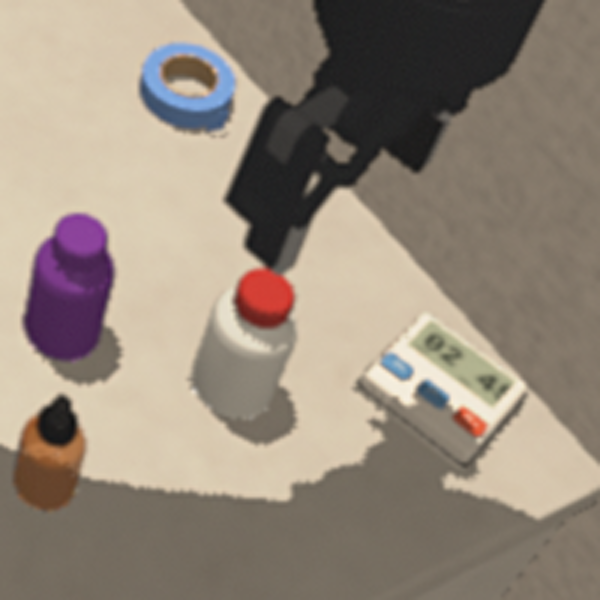

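The crop confirms the target. The white bottle with the red cap is at crop (245,345), purple at (70,290) and amber at (50,460), and the gripper is above it, about 17 mm past in -y. I correct that sideways first, then descend.

Request:
arm_command(
  targets=[
    [2,-16.5,10,0,0,-1.1],
    [0,0,0,0,0,0],
  ],
)

```text
clock: 2.8
position: [0.5917, -0.3163, 0.1705]
tool_rot: [-3.137, -0.003, 0.231]
force: [-0.1, 0.1, -0.1]
grip_width: 0.0854
```

```bash
python3 -c "
from h import *
plan([.592,-.32,.058],13)"
```

```text
clk 2.8 pos [ 0.5917 -0.3163  0.1705] yaw 13.22 q [ 0.18  0.71  0.36  1.55 -0.3   0.94  0.87] F [-0.1  0.1 -0.1] M [0.01 0.02 0.01] w 0.0854
d [   0.3   -3.7 -112.5] n 3
[np.float64(-0.3), np.float64(1.4), np.float64(37.5), np.float64(-0.09), np.float64(-0.06), np.float64(0.07)]
[np.float64(-0.3), np.float64(1.3), np.float64(37.5), np.float64(-0.09), np.float64(-0.06), np.float64(0.07)]
[np.float64(-0.2), np.float64(1.3), np.float64(37.5), np.float64(-0.09), np.float64(-0.06), np.float64(0.07)]
```

Request:
arm_command(
  targets=[
    [0,3,30,0,0,0],
    [0,0,30,0,0,0],
    [0,0,25,0,0,0],
    [0,0,15,0,0,0],
    [0,0,0,0,0,0],
    [0,0,0,0,0,0],
  ],
)

```text
clock: 3.4
position: [0.5951, -0.3164, 0.072]
tool_rot: [-3.139, -0.008, 0.235]
force: [0.9, 0.3, 0.5]
grip_width: 0.0853
```

```bash
python3 -c "
from h import *
plan([.592,-.32,.058],13)"
```

```text
clk 3.4 pos [ 0.5951 -0.3164  0.072 ] yaw 13.47 q [ 0.21  0.83  0.31  1.59 -0.34  0.77  0.91] F [0.9 0.3 0.5] M [-0.03 -0.01  0.03] w 0.0853
d [ -3.1  -3.6 -14. ] n 1
[np.float64(-4.0), np.float64(2.9), np.float64(14.0), np.float64(-0.15), np.float64(-0.46), np.float64(0.47)]
```

Request:
arm_command(
  targets=[
    [-3.5,3.5,13,0,-0.4,0.4],
    [0,0,0,0,0,0],
    [0,0,0,0,0,0],
  ],
)

```text
clock: 3.7
position: [0.5936, -0.3215, 0.0608]
tool_rot: [-3.141, -0.003, 0.228]
force: [-0.3, 0.1, 0.7]
grip_width: 0.0855
```

```bash
python3 -c "
from h import *
plan([.592,-.32,.058],13)"
```

```text
clk 3.7 pos [ 0.5936 -0.3215  0.0608] yaw 13.05 q [ 0.22  0.85  0.31  1.59 -0.35  0.75  0.91] F [-0.3  0.1  0.7] M [-0.    0.04 -0.01] w 0.0855
d [-1.6  1.5 -2.8] n 1
[np.float64(-1.3), np.float64(-1.8), np.float64(2.8), np.float64(-0.03), np.float64(-0.18), np.float64(0.05)]
```

Request:
arm_command(
  targets=[
    [-1,-1.5,1,0,0,0],
    [0,0,0,0,0,0],
    [0,0,0,0,0,0],
    [0,0,0,0,0,0],
    [0,0,0,0,0,0],
    [0,0,0,0,0,0],
  ],
  grip=0,
  grip_force=30,
)

```text
clock: 4.3
position: [0.5926, -0.3203, 0.0609]
tool_rot: [3.141, -0.004, 0.228]
force: [0.1, -0.2, -1.0]
grip_width: 0.0424
```

```bash
python3 -c "
from h import *
plan([.592,-.32,.16],13)"
```

```text
clk 4.3 pos [ 0.5926 -0.3203  0.0609] yaw 13.04 q [ 0.22  0.85  0.31  1.6  -0.35  0.75  0.91] F [ 0.1 -0.2 -1. ] M [-0.06  0.01 -0.04] w 0.0424
d [-0.6  0.3 99.1] n 3
[np.float64(-0.0), np.float64(-0.1), np.float64(-33.0), np.float64(0.0), np.float64(-0.08), np.float64(0.01)]
[np.float64(-0.1), np.float64(-0.1), np.float64(-33.0), np.float64(0.0), np.float64(-0.08), np.float64(0.01)]
[np.float64(-0.1), np.float64(-0.1), np.float64(-33.0), np.float64(0.0), np.float64(-0.08), np.float64(0.01)]
```

Request:
arm_command(
  targets=[
    [0,0,-20,0,0,0],
    [0,0,-35,0,0,0],
    [0,0,-35,0,0,0],
    [0,0,0,0,0,0],
  ],
)

```text
clock: 4.7
position: [0.5914, -0.3201, 0.1524]
tool_rot: [-3.14, -0.002, 0.228]
force: [-0.8, -0.3, -1.2]
grip_width: 0.0421
```

```bash
python3 -c "
from h import *
plan([.503,-.003,.16],13,smax=40)"
```

```text
clk 4.7 pos [ 0.5914 -0.3201  0.1524] yaw 13.03 q [ 0.19  0.73  0.36  1.56 -0.31  0.91  0.88] F [-0.8 -0.3 -1.2] M [-0.04 -0.07 -0.02] w 0.0421
d [-88.4 317.1   7.6] n 9
[np.float64(-1.6), np.float64(-36.5), np.float64(-0.8), np.float64(-0.01), np.float64(-0.01), np.float64(0.0)]
[np.float64(-1.6), np.float64(-36.5), np.float64(-0.8), np.float64(-0.01), np.float64(-0.01), np.float64(0.0)]
[np.float64(-1.6), np.float64(-36.5), np.float64(-0.8), np.float64(-0.01), np.float64(-0.01), np.float64(0.0)]
[np.float64(-1.6), np.float64(-36.5), np.float64(-0.8), np.float64(-0.01), np.float64(-0.01), np.float64(0.0)]
[np.float64(-1.6), np.float64(-36.5), np.float64(-0.8), np.float64(-0.01), np.float64(-0.01), np.float64(0.0)]
[np.float64(-1.6), np.float64(-36.5), np.float64(-0.8), np.float64(-0.01), np.float64(-0.01), np.float64(0.0)]
[np.float64(-1.6), np.float64(-36.5), np.float64(-0.8), np.float64(-0.01), np.float64(-0.01), np.float64(0.0)]
[np.float64(-1.6), np.float64(-36.5), np.float64(-0.8), np.float64(-0.01), np.float64(-0.01), np.float64(0.0)]
```

Request:
arm_command(
  targets=[
    [2,-20,-8,0,0,0],
    [0,-37,-8,0,0,0],
    [-2,-40,0,0,0,0],
    [-2,-40,0,0,0,0],
    [-2,-40,0,0,0,0],
    [-3,-40,0,0,0,0],
    [-3,-40,0,0,0,0],
    [-3,-35,0,0,0,0],
  ],
)

```text
clock: 5.5
position: [0.509, -0.0334, 0.1659]
tool_rot: [3.141, -0.0, 0.221]
force: [0.6, 0.6, -1.8]
grip_width: 0.042
```

```bash
python3 -c "
from h import *
plan([.503,-.003,.12],13,smax=30)"
```

```text
clk 5.5 pos [ 0.509  -0.0334  0.1659] yaw 12.66 q [-0.34  0.49  0.39  1.99 -0.28  0.71  0.44] F [ 0.6  0.6 -1.8] M [ 0.05 -0.07 -0.03] w 0.042
d [ -6.   30.4 -45.9] n 2
[np.float64(0.4), np.float64(-15.5), np.float64(22.9), np.float64(0.02), np.float64(-0.01), np.float64(-0.17)]
[np.float64(0.5), np.float64(-15.5), np.float64(22.9), np.float64(0.02), np.float64(-0.01), np.float64(-0.17)]
```

Request:
arm_command(
  targets=[
    [1,-15,10,0,0,0],
    [0,0,10,0,0,0],
    [0,0,0,0,0,0],
    [0,0,0,0,0,0],
  ],
)

```text
clock: 5.9
position: [0.5055, -0.0147, 0.1435]
tool_rot: [-3.141, 0.001, 0.226]
force: [0.1, -0.2, -1.2]
grip_width: 0.042
```

Run:
```python
from h import *
plan([.503,-.003,.07],13)
f=grab('side');save(f,'s3.png',(220,150,420,350),3)
f=grab('top');save(f,'t3.png',(230,190,380,290),4)
```

```text
clk 5.9 pos [ 0.5055 -0.0147  0.1435] yaw 12.97 q [-0.36  0.52  0.37  2.02 -0.3   0.66  0.43] F [ 0.1 -0.2 -1.2] M [-0.07 -0.01 -0.05] w 0.042
d [ -2.5  11.7 -73.5] n 2
[np.float64(0.2), np.float64(-6.0), np.float64(36.8), np.float64(-0.01), np.float64(0.03), np.float64(-0.02)]
[np.float64(0.1), np.float64(-6.0), np.float64(36.8), np.float64(-0.01), np.float64(0.03), np.float64(-0.02)]
```

View pics/s3.png

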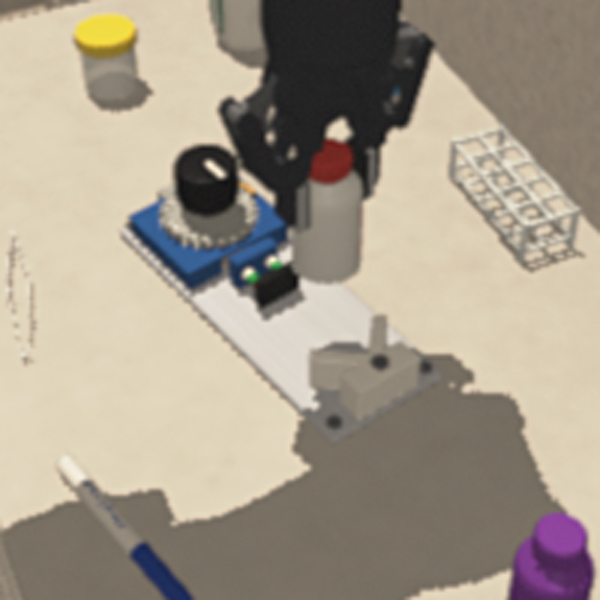

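Side crop: the bottle is held upright at (330,215), with the pad at (275,285) and the V block at (370,370). I correct sideways, then lower.

Request:
arm_command(
  targets=[
    [0,-12,15,0,0,0],
    [0,0,15,0,0,0],
    [0,0,0,0,0,0],
    [0,0,0,0,0,0],
  ],
)

```text
clock: 6.4
position: [0.5044, -0.0066, 0.1144]
tool_rot: [3.14, -0.002, 0.22]
force: [1.0, 0.2, -0.9]
grip_width: 0.0425
```

```bash
python3 -c "
from h import *
plan([.503,-.003,.07],13)"
```

```text
clk 6.4 pos [ 0.5044 -0.0066  0.1144] yaw 12.61 q [-0.36  0.56  0.34  2.04 -0.33  0.59  0.43] F [ 1.   0.2 -0.9] M [ 0.05 -0.01  0.02] w 0.0425
d [ -1.4   3.6 -44.4] n 1
[np.float64(-0.6), np.float64(-3.8), np.float64(44.4), np.float64(0.07), np.float64(-0.1), np.float64(-0.39)]
```

Request:
arm_command(
  targets=[
    [-0.5,-4,10,0,0,-0.3],
    [0,0,12,0,0,0],
    [0,0,8,0,0,0],
    [0,0,0,0,0,0],
    [0,0,0,0,0,0],
  ],
)

```text
clock: 6.9
position: [0.5037, -0.0033, 0.083]
tool_rot: [3.14, -0.003, 0.224]
force: [0.2, 0.9, -0.1]
grip_width: 0.0422
```

```bash
python3 -c "
from h import *
plan([.503,-.003,.069],13)"
```

```text
clk 6.9 pos [ 0.5037 -0.0033  0.083 ] yaw 12.86 q [-0.34  0.62  0.3   2.06 -0.36  0.52  0.45] F [ 0.2  0.9 -0.1] M [-0.01 -0.01 -0.02] w 0.0422
d [ -0.7   0.3 -14. ] n 1
[np.float64(-0.7), np.float64(-0.5), np.float64(14.0), np.float64(0.08), np.float64(-0.19), np.float64(-0.14)]
```

Request:
arm_command(
  targets=[
    [-0.5,0,7,0,0,0],
    [0,0,4,0,0,0],
    [0,0,1.5,0,0,0],
    [0,0,0,0,0,0],
    [0,0,0,0,0,0],
  ],
)

```text
clock: 7.4
position: [0.5035, -0.0035, 0.0697]
tool_rot: [3.14, -0.004, 0.224]
force: [0.3, -0.5, -1.4]
grip_width: 0.0421
```

```bash
python3 -c "
from h import *
plan([.503,-.003,.069],13)"
```

```text
clk 7.4 pos [ 0.5035 -0.0035  0.0697] yaw 12.85 q [-0.32  0.64  0.29  2.06 -0.37  0.49  0.46] F [ 0.3 -0.5 -1.4] M [ 0.01  0.01 -0.01] w 0.0421
d [-0.5  0.5 -0.7] n 1
[np.float64(-0.4), np.float64(-0.6), np.float64(0.7), np.float64(0.09), np.float64(-0.22), np.float64(-0.15)]
```

Request:
arm_command(
  targets=[
    [0,0,1,0,0,0],
    [0,0,0,0,0,0],
  ],
)

```text
clock: 7.6
position: [0.5037, -0.0035, 0.0689]
tool_rot: [3.14, -0.004, 0.224]
force: [-0.2, -0.2, -1.0]
grip_width: 0.0423
```

Request:
arm_command(
  targets=[
    [0,0,1,0,0,0],
    [0,0,0,0,0,0],
  ],
)

```text
clock: 7.8
position: [0.5042, -0.0035, 0.0686]
tool_rot: [3.14, -0.005, 0.224]
force: [0.0, 1.0, -1.5]
grip_width: 0.0424
```

Request:
arm_command(
  targets=[
    [-0.5,0,1,0,0.2,0],
    [0,0,0.5,0,0,0],
    [0,0,0,0,0,0],
  ],
)

```text
clock: 8.1
position: [0.5044, -0.0036, 0.0685]
tool_rot: [3.14, -0.011, 0.224]
force: [-0.1, -0.8, -0.0]
grip_width: 0.0423
```

```bash
python3 -c "
from h import *
plan([.503,-.003,.068],13)"
```

```text
clk 8.1 pos [ 0.5044 -0.0036  0.0685] yaw 12.84 q [-0.32  0.64  0.28  2.06 -0.37  0.47  0.47] F [-0.1 -0.8 -0. ] M [-0.02  0.06 -0.05] w 0.0423
d [-1.4  0.6 -0.5] n 1
[np.float64(-1.3), np.float64(-0.9), np.float64(0.5), np.float64(0.07), np.float64(-0.66), np.float64(-0.16)]
```

Request:
arm_command(
  targets=[
    [0,0,0.3,0,-0.6,0],
    [0,0,0,0,0,0],
  ],
)

```text
clock: 8.3
position: [0.5045, -0.0037, 0.0684]
tool_rot: [3.14, -0.001, 0.224]
force: [-1.3, -0.1, 2.7]
grip_width: 0.0424
```

Request:
arm_command(
  targets=[
    [0,0,0,0,0,0],
    [0,0,0,0,0,0],
    [0,0,0,0,0,0],
    [0,0,0,0,0,0],
    [0,0,0,0,0,0],
  ],
  grip=100,
)

```text
clock: 8.8
position: [0.5047, -0.0036, 0.0681]
tool_rot: [3.14, -0.001, 0.224]
force: [0.5, 0.2, -0.3]
grip_width: 0.0852
```

```bash
python3 -c "
from h import *
plan([.503,-.003,.18],13)"
```

```text
clk 8.8 pos [ 0.5047 -0.0036  0.0681] yaw 12.85 q [-0.32  0.64  0.29  2.06 -0.37  0.49  0.46] F [ 0.5  0.2 -0.3] M [-0.02  0.04 -0.01] w 0.0852
d [ -1.7   0.6 111.9] n 3
[np.float64(-0.5), np.float64(-0.3), np.float64(-37.3), np.float64(0.03), np.float64(-0.01), np.float64(-0.05)]
[np.float64(-0.5), np.float64(-0.3), np.float64(-37.3), np.float64(0.03), np.float64(-0.01), np.float64(-0.05)]
[np.float64(-0.5), np.float64(-0.3), np.float64(-37.3), np.float64(0.03), np.float64(-0.01), np.float64(-0.05)]
```

Request:
arm_command(
  targets=[
    [0,0,-15,0,0,0],
    [0,0,-40,0,0,0],
    [0,0,-40,0,0,0],
    [0,-10,-20,0,0,-6],
    [0,-20,0,0,0,-7],
    [5,-20,0,0,0,-7],
    [7,-18,0,0,0,-7],
    [8,-15,0,0,0,-7],
  ],
)

```text
clock: 9.6
position: [0.4833, 0.0813, 0.1879]
tool_rot: [3.139, 0.0, 0.833]
force: [1.2, -0.9, -0.4]
grip_width: 0.0853
```

Run:
```python
from h import *
f=grab('side');save(f,'s4.png',(220,150,420,350),3)
g=grab('top');save(g,'t4.png',(230,190,380,290),4)
P=cloud(g);q=P[225:290,235:310].reshape(-1,3);q=q[(q[:,2]>.07)&(q[:,2]<.086)];print(len(q),q.mean(0) if len(q) else 0)
if len(q)>20: print(cv2.minEnclosingCircle((q[:,:2]*1000).astype(np.float32)))
plan([.475,.113,.16],90)
```

```text
0 0
clk 9.7 pos [0.4832 0.0825 0.1878] yaw 47.79 q [-0.48  0.4   0.25  2.02 -0.14  0.73  0.69] F [ 0.9 -0.4  0.2] M [-0.01  0.03 -0.04] w 0.0852
d [ -8.2  30.5 -27.8] n 7
[np.float64(2.4), np.float64(-3.8), np.float64(4.0), np.float64(0.01), np.float64(0.01), np.float64(-6.03)]
[np.float64(2.8), np.float64(-3.5), np.float64(4.0), np.float64(0.01), np.float64(0.01), np.float64(-6.03)]
[np.float64(3.2), np.float64(-3.2), np.float64(4.0), np.float64(0.01), np.float64(0.01), np.float64(-6.03)]
[np.float64(3.5), np.float64(-2.8), np.float64(4.0), np.float64(0.01), np.float64(0.01), np.float64(-6.03)]
[np.float64(3.8), np.float64(-2.5), np.float64(4.0), np.float64(0.01), np.float64(0.01), np.float64(-6.03)]
[np.float64(4.0), np.float64(-2.1), np.float64(4.0), np.float64(0.01), np.float64(0.01), np.float64(-6.03)]
[np.float64(4.2), np.float64(-1.6), np.float64(4.0), np.float64(0.01), np.float64(0.01), np.float64(-6.03)]
```

View pics/s4.png

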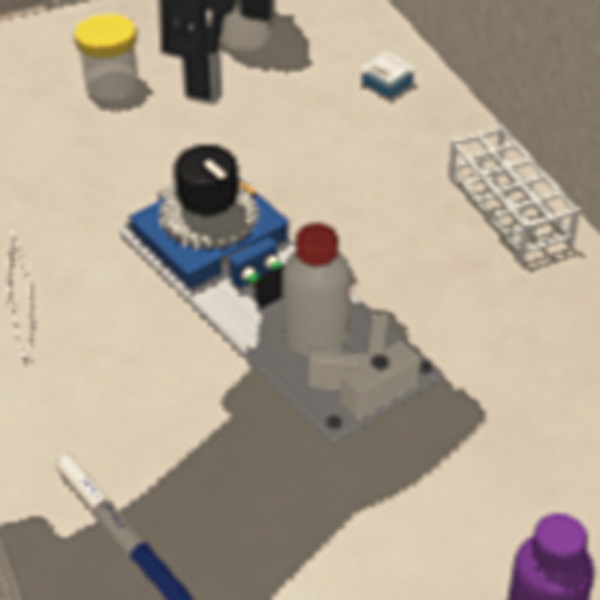

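The bottle stands upright in the nest at crop (318,295), let go and clear of pad and V block. The centre of the knob's top face is at about crop (207,163).

Run:
```python
from h import *
f=grab('side'); print(ray(f,220+207/3-.3,150+163/3-.3,.078))
print(ray(f,220+317/3-.3,150+238/3-.3,.098), 'bottle cap top; expected .5045,-.0036')
```

```text
[0.47432636 0.11351917 0.078     ]
[ 0.50183678 -0.00640784  0.098     ] bottle cap top; expected .5045,-.0036
```

Request:
arm_command(
  targets=[
    [2,-4,3,0,0,-6],
    [3,-4,3,0,0,-6],
    [3,-3,3,0,0,-6],
    [3,-3,3,0,0,-6],
    [4,-2,3,0,0,-6],
    [4,-2,3,0,0,-6],
    [4,-1,3,0,0,-6],
    [0,0,0,0,0,0],
  ],
)

```text
clock: 10.55
position: [0.4765, 0.1051, 0.1655]
tool_rot: [3.141, 0.005, 1.563]
force: [0.3, 0.4, -0.1]
grip_width: 0.0852
```

```bash
python3 -c "
from h import *
plan([.475,.113,.09],90)"
```

```text
clk 10.55 pos [0.4765 0.1051 0.1655] yaw 89.57 q [-0.38  0.43  0.05  2.03 -0.03  0.68  1.25] F [ 0.3  0.4 -0.1] M [ 0.02  0.03 -0.  ] w 0.0852
d [ -1.5   7.9 -75.5] n 2
[np.float64(4.1), np.float64(-0.8), np.float64(37.7), np.float64(0.03), np.float64(0.14), np.float64(-0.21)]
[np.float64(4.1), np.float64(-0.8), np.float64(37.7), np.float64(0.03), np.float64(0.14), np.float64(-0.21)]
```

Request:
arm_command(
  targets=[
    [8,-1.5,10,0,0,0],
    [0,0,25,0,0,0],
    [0,0,20,0,0,0],
    [0,0,10,0,0,0],
    [0,0,0,0,0,0],
  ],
)

```text
clock: 11.05
position: [0.4756, 0.1122, 0.0971]
tool_rot: [3.139, 0.006, 1.543]
force: [-0.0, -0.6, 0.4]
grip_width: 0.0852
```

```bash
python3 -c "
from h import *
plan([.475,.113,.062],90)"
```

```text
clk 11.05 pos [0.4756 0.1122 0.0971] yaw 88.39 q [-0.39  0.55  0.04  2.08 -0.03  0.52  1.22] F [-0.  -0.6  0.4] M [-0.01 -0.04 -0.07] w 0.0852
d [ -0.6   0.8 -35.1] n 1
[np.float64(1.0), np.float64(-0.7), np.float64(35.1), np.float64(0.14), np.float64(0.33), np.float64(-1.61)]
```

Request:
arm_command(
  targets=[
    [1,-0.5,15,0,0.3,-1.5],
    [0,0,12,0,0,0],
    [0,0,6,0,0,0],
    [0,0,0,0,0,0],
    [0,0,0,0,0,0],
  ],
)

```text
clock: 11.55
position: [0.4764, 0.1133, 0.0644]
tool_rot: [3.137, 0.001, 1.563]
force: [-0.3, -0.8, -0.5]
grip_width: 0.0857
```

```bash
python3 -c "
from h import *
plan([.475,.113,.062],90)"
```

```text
clk 11.55 pos [0.4764 0.1133 0.0644] yaw 89.54 q [-0.38  0.61  0.03  2.09 -0.03  0.44  1.24] F [-0.3 -0.8 -0.5] M [0.01 0.07 0.01] w 0.0857
d [-1.4 -0.3 -2.4] n 1
[np.float64(-0.3), np.float64(-1.4), np.float64(2.4), np.float64(0.25), np.float64(0.04), np.float64(-0.46)]
```

Request:
arm_command(
  targets=[
    [0,-1,2,0,0,0],
    [0,0,0,0,0,0],
    [0,0,0,0,0,0],
    [0,0,0,0,0,0],
    [0,0,0,0,0,0],
    [0,0,0,0,0,0],
  ],
  grip=0,
  grip_force=40,
)

```text
clock: 12.15
position: [0.4762, 0.1157, 0.0643]
tool_rot: [3.134, -0.002, 1.564]
force: [1.1, 0.4, -7.0]
grip_width: 0.0429
```

```bash
cat > m.py <<'E'
from h import *
import sys
n=int(sys.argv[1]) if len(sys.argv)>1 else 4
M=[];F=[];Y=[];E=[]
for i in range(n):
    f=grab('side'); o=bot.observe(); M.append(o['moment']);F.append(o['force']);Y.append(np.degrees(o['tool_rot'][2]));E.append(o['joint_efforts'][6])
print('clk %.2f yaw %.2f q7 %.2f pos %s rp %s'%(o['clock'],np.mean(Y),o['qpos'][6],(o['position']*1000).round(1),np.degrees(o['tool_rot'][:2]).round(2)),'F',np.mean(F,0).round(1),'M',np.mean(M,0).round(3),'sdMz',np.std(np.array(M)[:,2]).round(3),'e7',np.mean(E).round(3),'w',round(o['grip_width'],4))
E
python3 m.py 6
```

```text
clk 12.45 yaw 89.60 q7 1.24 pos [476.2 115.7  64.3] rp [ 1.7958e+02 -1.4000e-01] F [ 1.2  0.8 -5.4] M [-0.06  -0.195  0.067] sdMz 0.026 e7 -0.052 w 0.0425
```

Request:
arm_command(
  targets=[
    [0,0,0,0,0,4],
    [0,0,0,0,0,4],
    [0,0,0,0,0,4],
    [0,0,0,0,0,4],
  ],
)

```text
clock: 12.85
position: [0.4761, 0.1154, 0.0643]
tool_rot: [3.136, -0.004, 1.276]
force: [0.9, 0.5, -4.4]
grip_width: 0.0432
```

```bash
python3 m.py 4
```

```text
clk 13.05 yaw 73.19 q7 1.05 pos [476.1 115.4  64.3] rp [179.65  -0.24] F [ 0.9  0.2 -3.9] M [-0.421 -0.058  0.034] sdMz 0.032 e7 -0.278 w 0.0431
```

Request:
arm_command(
  targets=[
    [0,0,0,0,0,4],
    [0,0,0,0,0,4],
    [0,0,0,0,0,4],
    [0,0,0,0,0,4],
  ],
)

```text
clock: 13.45
position: [0.476, 0.1151, 0.0643]
tool_rot: [3.137, -0.006, 1.002]
force: [-0.2, 1.1, -4.6]
grip_width: 0.0431
```

```bash
python3 m.py 4
```

```text
clk 13.65 yaw 57.45 q7 0.87 pos [476.  115.1  64.3] rp [179.76  -0.32] F [ 0.4 -0.5 -3. ] M [-0.498  0.056  0.049] sdMz 0.014 e7 -0.272 w 0.0429
```

Request:
arm_command(
  targets=[
    [0,0,0,0,0,4],
    [0,0,0,0,0,4],
    [0,0,0,0,0,4],
  ],
)

```text
clock: 13.95
position: [0.4758, 0.115, 0.0643]
tool_rot: [3.139, -0.006, 0.799]
force: [1.1, -0.8, -3.9]
grip_width: 0.0433
```

```bash
python3 m.py 5
```

```text
clk 14.20 yaw 45.84 q7 0.73 pos [475.8 114.9  64.3] rp [179.86  -0.35] F [ 0.4 -0.1 -3. ] M [-0.588  0.157 -0.228] sdMz 0.041 e7 0.064 w 0.0429
```

Request:
arm_command(
  targets=[
    [0,0,0,0,0,4],
    [0,0,0,0,0,4],
  ],
)

```text
clock: 14.4
position: [0.4757, 0.1149, 0.0643]
tool_rot: [3.141, -0.006, 0.665]
force: [0.3, 0.1, -2.4]
grip_width: 0.0431
```

```bash
python3 m.py 5
python3 - <<'E'
from h import *
f=grab('side');save(f,'s5.png',(260,190,380,300),5)
E
```

```text
clk 14.65 yaw 38.15 q7 0.64 pos [475.7 114.9  64.3] rp [179.93  -0.36] F [ 0.2 -0.7 -2.1] M [-0.598  0.29   0.059] sdMz 0.03 e7 -0.248 w 0.0431
```

View pics/s5.png

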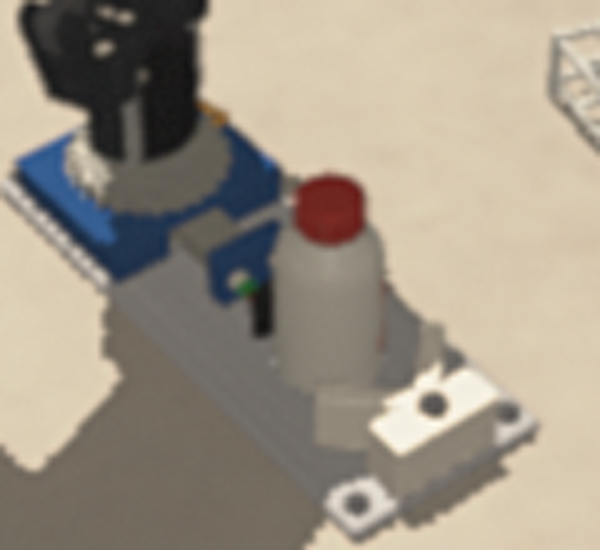

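```bash
cat > m.py <<'E'
from h import *
import sys
n=int(sys.argv[1]) if len(sys.argv)>1 else 3
M=[];Y=[];B=[]
o=bot.observe(); M.append(o['moment'][2])
for i in range(n):
    f=grab('side'); o=bot.observe(); M.append(o['moment'][2]);Y.append(np.degrees(o['tool_rot'][2]))
    hsv=cv2.cvtColor(f['color'],cv2.COLOR_RGB2HSV)[190:330,280:400]; m=((hsv[...,0]<8)|(hsv[...,0]>172))&(hsv[...,1]>140)&(hsv[...,2]>50)
    k,l,s,c=cv2.connectedComponentsWithStats(m.astype(np.uint8)); j=1+s[1:,4].argmax(); B.append(ray(f,c[j][0]+280,c[j][1]+190,.092)[:2])
ey=np.array([-.2253,.9743]); b=np.mean(B,0); y=np.mean(Y)
print('clk %.2f yaw %.2f knob %.3f clicks %.2f Mz %.3f (%s) cap y %.1f n %d'%(o['clock'],y,np.radians(89.6-y),np.radians(89.6-y)/.262,np.mean(M),np.round(M,2),(b-[.493,.04])@ey*1000,s[j,4]),'F',o['force'].round(1),'pos',(o['position']*1000).round(1))
E
python3 m.py 3
```

```text
clk 14.85 yaw 38.17 knob 0.898 clicks 3.43 Mz 0.071 ([0.08 0.03 0.1  0.08]) cap y -47.5 n 134 F [-0.9 -1.2 -2. ] pos [475.7 114.9  64.3]
```

Request:
arm_command(
  targets=[
    [0,0,0,0,0,3],
    [0,0,0,0,0,0],
  ],
)

```text
clock: 15.05
position: [0.4757, 0.1149, 0.0643]
tool_rot: [3.141, -0.006, 0.614]
force: [0.5, -0.1, -2.4]
grip_width: 0.0428
```

```bash
python3 m.py 2
```

```text
clk 15.15 yaw 35.27 knob 0.948 clicks 3.62 Mz 0.108 ([0.06 0.15 0.11]) cap y -48.7 n 143 F [ 0.3 -1.  -3. ] pos [475.7 114.9  64.3]
```

Request:
arm_command(
  targets=[
    [0,0,0,0,0,3],
    [0,0,0,0,0,0],
  ],
)

```text
clock: 15.35
position: [0.4756, 0.1148, 0.0643]
tool_rot: [3.141, -0.006, 0.565]
force: [0.1, -0.5, -2.5]
grip_width: 0.0431
```

```bash
python3 m.py 2
```

```text
clk 15.45 yaw 32.49 knob 0.997 clicks 3.80 Mz 0.022 ([-0.    0.06  0.01]) cap y -49.3 n 143 F [ 0.5 -1.5 -3.5] pos [475.6 114.9  64.3]
```

Request:
arm_command(
  targets=[
    [0,0,0,0,0,3],
    [0,0,0,0,0,0],
  ],
)

```text
clock: 15.65
position: [0.4756, 0.1148, 0.0643]
tool_rot: [-3.142, -0.006, 0.517]
force: [0.8, -0.6, -3.2]
grip_width: 0.0426
```

```bash
python3 m.py 2
```

```text
clk 15.75 yaw 29.73 knob 1.045 clicks 3.99 Mz 0.004 ([ 0.03  0.01 -0.03]) cap y -50.1 n 139 F [-0.9 -1.2 -2.6] pos [475.6 114.8  64.3]
```

Request:
arm_command(
  targets=[
    [0,0,0,0,0,3],
    [0,0,0,0,0,0],
  ],
)

```text
clock: 15.95
position: [0.4755, 0.1148, 0.0643]
tool_rot: [-3.141, -0.006, 0.469]
force: [-0.3, -0.9, -2.1]
grip_width: 0.0429
```

```bash
python3 m.py 2
```

```text
clk 16.05 yaw 26.98 knob 1.093 clicks 4.17 Mz 0.044 ([0.06 0.05 0.02]) cap y -51.8 n 140 F [ 0.  -0.7 -3. ] pos [475.5 114.8  64.3]
```

Request:
arm_command(
  targets=[
    [0,0,0,0,0,3],
    [0,0,0,0,0,0],
  ],
)

```text
clock: 16.25
position: [0.4754, 0.1148, 0.0643]
tool_rot: [-3.141, -0.006, 0.421]
force: [-0.6, -0.9, -2.8]
grip_width: 0.0425
```

```bash
python3 m.py 2
```

```text
clk 16.35 yaw 24.23 knob 1.141 clicks 4.35 Mz 0.037 ([0.01 0.07 0.03]) cap y -52.1 n 143 F [ 0.1 -0.7 -2.2] pos [475.5 114.8  64.3]
```

Request:
arm_command(
  targets=[
    [0,0,0,0,0,3],
    [0,0,0,0,0,0],
  ],
)

```text
clock: 16.55
position: [0.4754, 0.1148, 0.0643]
tool_rot: [-3.14, -0.006, 0.373]
force: [0.1, -0.7, -2.0]
grip_width: 0.043
```

```bash
python3 m.py 2
```

```text
clk 16.65 yaw 21.49 knob 1.189 clicks 4.54 Mz 0.032 ([-0.01  0.06  0.04]) cap y -53.1 n 142 F [ 0.8 -1.  -2.6] pos [475.4 114.8  64.3]
```

Request:
arm_command(
  targets=[
    [0,0,0,0,0,3],
    [0,0,0,0,0,0],
  ],
)

```text
clock: 16.85
position: [0.4754, 0.1147, 0.0643]
tool_rot: [-3.14, -0.006, 0.326]
force: [-0.5, -0.6, -2.2]
grip_width: 0.0423
```

```bash
python3 m.py 2
```

```text
clk 16.95 yaw 18.75 knob 1.237 clicks 4.72 Mz 0.111 ([0.12 0.09 0.13]) cap y -54.3 n 138 F [-0.4 -0.3 -2.5] pos [475.4 114.8  64.3]
```

Request:
arm_command(
  targets=[
    [0,0,0,0,0,3],
    [0,0,0,0,0,0],
  ],
)

```text
clock: 17.15
position: [0.4754, 0.1147, 0.0643]
tool_rot: [-3.14, -0.006, 0.277]
force: [-0.8, -1.0, -2.3]
grip_width: 0.0428
```

```bash
python3 m.py 2
```

```text
clk 17.25 yaw 15.97 knob 1.285 clicks 4.90 Mz -0.251 ([-0.22 -0.25 -0.28]) cap y -55.4 n 146 F [-0.5 -1.2 -2.3] pos [475.3 114.7  64.3]
```

Request:
arm_command(
  targets=[
    [0,0,0,0,0,3],
    [0,0,0,0,0,0],
  ],
)

```text
clock: 17.45
position: [0.4753, 0.1147, 0.0643]
tool_rot: [-3.139, -0.005, 0.229]
force: [-0.1, -2.0, -2.8]
grip_width: 0.0428
```

```bash
python3 m.py 2
```

```text
clk 17.55 yaw 13.24 knob 1.333 clicks 5.09 Mz 0.051 ([0.05 0.05 0.05]) cap y -55.8 n 145 F [-0.   0.2 -3.2] pos [475.3 114.8  64.3]
```

Request:
arm_command(
  targets=[
    [0,0,0,0,0,3],
    [0,0,0,0,0,0],
  ],
)

```text
clock: 17.75
position: [0.4752, 0.1147, 0.0643]
tool_rot: [-3.139, -0.005, 0.182]
force: [-0.2, -0.8, -2.4]
grip_width: 0.043
```

```bash
python3 m.py 2
```

```text
clk 17.85 yaw 10.50 knob 1.381 clicks 5.27 Mz 0.092 ([0.02 0.11 0.15]) cap y -57.0 n 145 F [-0.4 -1.4 -3.2] pos [475.3 114.7  64.3]
```

Request:
arm_command(
  targets=[
    [0,0,0,0,0,3],
    [0,0,0,0,0,0],
  ],
)

```text
clock: 18.05
position: [0.4752, 0.1147, 0.0643]
tool_rot: [-3.139, -0.005, 0.134]
force: [-0.3, -1.1, -2.7]
grip_width: 0.0425
```

```bash
python3 m.py 2
```

```text
clk 18.15 yaw 7.76 knob 1.428 clicks 5.45 Mz 0.080 ([0.09 0.08 0.07]) cap y -58.0 n 142 F [ 0.2 -0.6 -3.4] pos [475.2 114.7  64.3]
```

Request:
arm_command(
  targets=[
    [0,0,0,0,0,3],
    [0,0,0,0,0,0],
  ],
)

```text
clock: 18.35
position: [0.4751, 0.1147, 0.0643]
tool_rot: [-3.138, -0.005, 0.086]
force: [-0.1, -0.7, -3.5]
grip_width: 0.043
```

```bash
python3 m.py 2
```

```text
clk 18.45 yaw 5.01 knob 1.476 clicks 5.63 Mz 0.084 ([0.06 0.08 0.11]) cap y -58.9 n 144 F [ 0.  -1.7 -2.3] pos [475.1 114.7  64.3]
```

Request:
arm_command(
  targets=[
    [0,0,0,0,0,3],
    [0,0,0,0,0,0],
  ],
)

```text
clock: 18.65
position: [0.4751, 0.1147, 0.0643]
tool_rot: [-3.138, -0.004, 0.038]
force: [-0.3, -0.7, -2.3]
grip_width: 0.0432
```

```bash
python3 m.py 2
```

```text
clk 18.75 yaw 2.26 knob 1.524 clicks 5.82 Mz 0.012 ([-0.02  0.05  0.  ]) cap y -60.1 n 146 F [-0.3 -1.3 -3.3] pos [475.1 114.8  64.3]
```

Still sliding freely, about 1 mm per step, with no rise in torque.

Request:
arm_command(
  targets=[
    [0,0,0,0,0,3],
    [0,0,0,0,0,0],
  ],
)

```text
clock: 18.95
position: [0.475, 0.1147, 0.0643]
tool_rot: [-3.138, -0.004, -0.01]
force: [-1.3, -1.1, -2.1]
grip_width: 0.0429
```

```bash
python3 m.py 2
```

```text
clk 19.05 yaw -0.49 knob 1.572 clicks 6.00 Mz 0.042 ([0.05 0.02 0.05]) cap y -61.0 n 142 F [-0.2 -1.6 -3.2] pos [475.1 114.7  64.3]
```

Request:
arm_command(
  targets=[
    [0,0,0,0,0,3],
    [0,0,0,0,0,0],
  ],
)

```text
clock: 19.25
position: [0.475, 0.1147, 0.0643]
tool_rot: [-3.137, -0.004, -0.058]
force: [-0.3, -1.5, -2.3]
grip_width: 0.0426
```

```bash
python3 m.py 2
```

```text
clk 19.35 yaw -3.23 knob 1.620 clicks 6.18 Mz 0.034 ([-0.    0.06  0.04]) cap y -62.0 n 142 F [-0.3 -1.4 -2.8] pos [475.  114.8  64.3]
```

Request:
arm_command(
  targets=[
    [0,0,0,0,0,3],
    [0,0,0,0,0,0],
  ],
)

```text
clock: 19.55
position: [0.475, 0.1147, 0.0643]
tool_rot: [-3.137, -0.004, -0.106]
force: [-1.1, -0.8, -2.7]
grip_width: 0.0429
```

```bash
python3 m.py 2
```

```text
clk 19.65 yaw -5.97 knob 1.668 clicks 6.37 Mz 0.086 ([0.07 0.08 0.11]) cap y -63.0 n 147 F [-0.7 -1.1 -4. ] pos [475.  114.8  64.3]
```

Request:
arm_command(
  targets=[
    [0,0,0,0,0,3],
    [0,0,0,0,0,0],
  ],
)

```text
clock: 19.85
position: [0.4749, 0.1148, 0.0643]
tool_rot: [-3.137, -0.003, -0.154]
force: [-0.4, -1.3, -2.6]
grip_width: 0.0427
```

```bash
python3 m.py 2
```

```text
clk 19.95 yaw -8.72 knob 1.716 clicks 6.55 Mz 0.088 ([0.1  0.09 0.07]) cap y -63.7 n 144 F [ 0.1 -0.7 -3.6] pos [474.9 114.8  64.3]
```

Request:
arm_command(
  targets=[
    [0,0,0,0,0,3],
    [0,0,0,0,0,0],
  ],
)

```text
clock: 20.15
position: [0.4749, 0.1148, 0.0643]
tool_rot: [-3.137, -0.003, -0.202]
force: [-0.9, -1.3, -2.3]
grip_width: 0.043
```

```bash
python3 m.py 2
```

```text
clk 20.25 yaw -11.47 knob 1.764 clicks 6.73 Mz 0.082 ([0.04 0.1  0.1 ]) cap y -64.8 n 141 F [-0.7 -0.9 -3.3] pos [474.9 114.8  64.3]
```

Request:
arm_command(
  targets=[
    [0,0,0,0,0,3],
    [0,0,0,0,0,0],
  ],
)

```text
clock: 20.45
position: [0.4748, 0.1147, 0.0643]
tool_rot: [-3.136, -0.003, -0.25]
force: [-0.2, -1.0, -3.9]
grip_width: 0.0428
```

```bash
python3 m.py 2
```

```text
clk 20.55 yaw -14.24 knob 1.812 clicks 6.92 Mz -0.217 ([-0.19 -0.23 -0.23]) cap y -65.8 n 146 F [-0.7 -1.5 -3.2] pos [474.9 114.7  64.3]
```

Request:
arm_command(
  targets=[
    [0,0,0,0,0,3],
    [0,0,0,0,0,0],
  ],
)

```text
clock: 20.75
position: [0.4748, 0.1148, 0.0643]
tool_rot: [-3.136, -0.002, -0.298]
force: [-0.8, -1.4, -3.3]
grip_width: 0.0426
```

```bash
python3 m.py 2
```

```text
clk 20.85 yaw -16.97 knob 1.860 clicks 7.10 Mz 0.093 ([0.07 0.14 0.07]) cap y -66.9 n 141 F [-1.4 -1.3 -4. ] pos [474.8 114.8  64.3]
```

Request:
arm_command(
  targets=[
    [0,0,0,0,0,3],
    [0,0,0,0,0,0],
  ],
)

```text
clock: 21.05
position: [0.4747, 0.1148, 0.0643]
tool_rot: [-3.136, -0.002, -0.346]
force: [-0.1, -1.6, -2.7]
grip_width: 0.0429
```

```bash
python3 m.py 2
```

```text
clk 21.15 yaw -19.71 knob 1.908 clicks 7.28 Mz 0.076 ([0.12 0.08 0.03]) cap y -67.3 n 144 F [-1.6 -0.7 -4.2] pos [474.8 114.8  64.3]
```

Request:
arm_command(
  targets=[
    [0,0,0,0,0,3],
    [0,0,0,0,0,0],
  ],
)

```text
clock: 21.35
position: [0.4747, 0.1148, 0.0643]
tool_rot: [-3.136, -0.001, -0.394]
force: [-0.9, -1.6, -3.3]
grip_width: 0.0428
```

```bash
python3 m.py 3
```

```text
clk 21.50 yaw -22.46 knob 1.956 clicks 7.46 Mz 0.106 ([0.08 0.12 0.11 0.11]) cap y -68.7 n 148 F [-1.2 -0.7 -4.3] pos [474.7 114.8  64.3]
```

Request:
arm_command(
  targets=[
    [0,0,0,0,0,3],
    [0,0,0,0,0,0],
  ],
)

```text
clock: 21.7
position: [0.4747, 0.1148, 0.0643]
tool_rot: [-3.136, -0.001, -0.443]
force: [-0.0, -1.0, -2.9]
grip_width: 0.0428
```

```bash
python3 m.py 3
```

```text
clk 21.85 yaw -25.26 knob 2.005 clicks 7.65 Mz 0.107 ([0.06 0.12 0.11 0.14]) cap y -68.6 n 146 F [-1.2 -1.  -3.5] pos [474.7 114.9  64.3]
```

Request:
arm_command(
  targets=[
    [0,0,0,0,0,3],
    [0,0,0,0,0,0],
  ],
)

```text
clock: 22.05
position: [0.4746, 0.1149, 0.0643]
tool_rot: [-3.135, -0.001, -0.492]
force: [-1.0, -2.3, -4.1]
grip_width: 0.0426
```

```bash
python3 m.py 3
python3 - <<'E'
from h import *
print(bot.observe()['qpos'])
f=grab('side');save(f,'s6.png',(260,190,380,300),6)
E
```

```text
clk 22.20 yaw -28.08 knob 2.054 clicks 7.84 Mz 0.088 ([0.09 0.08 0.09 0.09]) cap y -68.7 n 146 F [-0.5 -1.1 -4.3] pos [474.6 114.8  64.3]
[-0.75170624  0.6971808   0.54470102  2.1091108  -0.73548876  0.52515317
 -0.14461588]
```

View pics/s6.png

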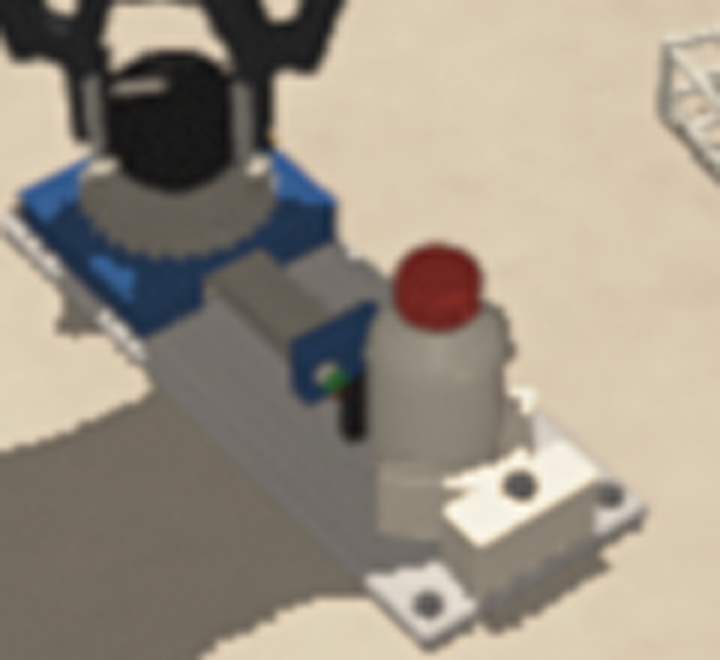

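The bottle is seated: the cap stopped moving at knob ≈1.957 rad, or 7.47 clicks, and the image shows it in the V at (435,430). The second click after that is click 9, at 2.358 rad, so I need about 2.40 and must stay well below click 10 at 2.62.

Request:
arm_command(
  targets=[
    [0,0,0,0,0,3],
    [0,0,0,0,0,0],
  ],
)

```text
clock: 22.45
position: [0.4746, 0.1149, 0.0643]
tool_rot: [-3.135, 0.0, -0.542]
force: [-1.3, -0.9, -3.6]
grip_width: 0.043
```

```bash
python3 m.py 2
```

```text
clk 22.55 yaw -30.94 knob 2.104 clicks 8.03 Mz 0.126 ([0.11 0.12 0.15]) cap y -68.5 n 145 F [-1.8 -1.8 -5.3] pos [474.6 114.9  64.3]
```

Request:
arm_command(
  targets=[
    [0,0,0,0,0,3],
    [0,0,0,0,0,0],
  ],
)

```text
clock: 22.75
position: [0.4746, 0.1149, 0.0643]
tool_rot: [-3.135, 0.0, -0.59]
force: [-0.7, -0.3, -3.2]
grip_width: 0.043
```

```bash
python3 m.py 2
```

```text
clk 22.85 yaw -33.70 knob 2.152 clicks 8.21 Mz 0.158 ([0.14 0.16 0.17]) cap y -68.7 n 147 F [-1.3 -0.4 -4.4] pos [474.6 114.9  64.3]
```

Request:
arm_command(
  targets=[
    [0,0,0,0,0,3],
    [0,0,0,0,0,0],
  ],
)

```text
clock: 23.05
position: [0.4745, 0.1149, 0.0643]
tool_rot: [-3.135, 0.001, -0.638]
force: [-1.9, -0.9, -4.6]
grip_width: 0.0428
```

```bash
python3 m.py 2
```

```text
clk 23.15 yaw -36.45 knob 2.200 clicks 8.40 Mz 0.224 ([0.21 0.2  0.27]) cap y -69.0 n 148 F [-0.6 -1.1 -5. ] pos [474.5 114.9  64.3]
```

Request:
arm_command(
  targets=[
    [0,0,0,0,0,3],
    [0,0,0,0,0,0],
  ],
)

```text
clock: 23.35
position: [0.4745, 0.1149, 0.0643]
tool_rot: [-3.135, 0.001, -0.686]
force: [-1.1, -1.2, -4.0]
grip_width: 0.0429
```

```bash
python3 m.py 2
```

```text
clk 23.45 yaw -39.20 knob 2.248 clicks 8.58 Mz 0.182 ([0.16 0.18 0.2 ]) cap y -69.2 n 146 F [-1.5 -0.6 -5.5] pos [474.5 115.   64.3]
```

Request:
arm_command(
  targets=[
    [0,0,0,0,0,3],
    [0,0,0,0,0,0],
  ],
)

```text
clock: 23.65
position: [0.4745, 0.115, 0.0643]
tool_rot: [-3.135, 0.002, -0.734]
force: [-2.0, -1.2, -4.8]
grip_width: 0.0431
```

```bash
python3 m.py 2
```

```text
clk 23.75 yaw -41.94 knob 2.296 clicks 8.76 Mz 0.233 ([0.19 0.29 0.22]) cap y -69.0 n 146 F [-1.1 -0.6 -5.1] pos [474.4 115.   64.3]
```

Request:
arm_command(
  targets=[
    [0,0,0,0,0,3],
    [0,0,0,0,0,0],
  ],
)

```text
clock: 23.95
position: [0.4744, 0.115, 0.0643]
tool_rot: [-3.135, 0.002, -0.782]
force: [-1.9, -1.2, -4.3]
grip_width: 0.043
```

```bash
python3 m.py 2
```

```text
clk 24.05 yaw -44.70 knob 2.344 clicks 8.95 Mz 0.081 ([0.13 0.07 0.04]) cap y -68.9 n 146 F [-1.  -0.5 -5.3] pos [474.4 115.   64.3]
```

Request:
arm_command(
  targets=[
    [0,0,0,0,0,3],
    [0,0,0,0,0,0],
  ],
)

```text
clock: 24.25
position: [0.4744, 0.115, 0.0643]
tool_rot: [-3.135, 0.003, -0.83]
force: [-1.3, 0.0, -6.5]
grip_width: 0.0434
```

```bash
python3 m.py 3
```

```text
clk 24.40 yaw -47.44 knob 2.392 clicks 9.13 Mz 0.270 ([0.28 0.23 0.27 0.29]) cap y -68.9 n 145 F [-1.  -0.5 -6.7] pos [474.4 115.   64.3]
```

Request:
arm_command(
  targets=[
    [0,0,0,0,0,1.5],
    [0,0,0,0,0,0],
  ],
)

```text
clock: 24.6
position: [0.4744, 0.1151, 0.0643]
tool_rot: [-3.135, 0.003, -0.855]
force: [-1.2, -1.5, -5.6]
grip_width: 0.0428
```

```bash
python3 m.py 2
```

```text
clk 24.70 yaw -48.90 knob 2.417 clicks 9.23 Mz 0.274 ([0.28 0.29 0.25]) cap y -69.0 n 146 F [-0.8 -0.6 -5.9] pos [474.4 115.1  64.3]
```

Request:
arm_command(
  targets=[
    [0,0,0,0,0,0],
    [0,0,0,0,0,0],
    [0,0,0,0,0,0],
    [0,0,0,0,0,0],
    [0,0,0,0,0,0],
    [0,0,0,0,0,0],
  ],
  grip=100,
)

```text
clock: 25.3
position: [0.476, 0.1155, 0.0653]
tool_rot: [-3.132, 0.002, -0.854]
force: [-0.8, -0.4, 0.5]
grip_width: 0.0853
```

Request:
arm_command(
  targets=[
    [0,0,-15,0,0,0],
    [0,0,-30,0,0,0],
    [0,0,-40,0,0,0],
    [0,0,-40,0,0,0],
    [0,0,-20,0,0,0],
    [0,0,0,0,0,0],
  ],
)

```text
clock: 25.9
position: [0.4745, 0.1133, 0.2151]
tool_rot: [-3.135, 0.003, -0.856]
force: [1.0, -0.1, -0.8]
grip_width: 0.0853
```

```bash
python3 m.py 2
python3 - <<'E'
from h import *
f=grab('side');save(f,'s7.png',(260,190,380,300),6)
g=grab('top');save(g,'t7.png',(230,190,380,290),5)
E
```

```text
clk 26.00 yaw -49.02 knob 2.419 clicks 9.23 Mz 0.012 ([ 0.05  0.02 -0.03]) cap y -69.0 n 142 F [-0.  -0.1 -0.6] pos [473.7 113.3 213. ]
```

View pics/s7.png

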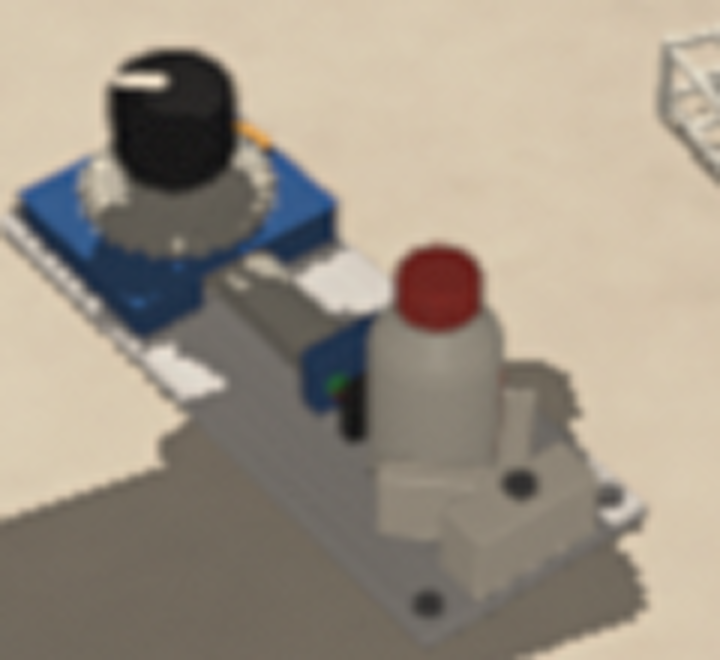

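Run:
```python
from h import *
f=grab('side')
def ang(im,off):
    hsv=cv2.cvtColor(im,cv2.COLOR_RGB2HSV); c0=np.array([288.7,204])-off
    v,u=np.mgrid[:im.shape[0],:im.shape[1]]
    m=(hsv[...,2]>110)&(((u-c0[0])/9)**2+((v-c0[1])/5.8)**2<1)
    p=np.argwhere(m)[:,::-1]+off; w=np.array([ray(f,*q,.078)[:2] for q in p])
    vx,vy,x,y=cv2.fitLine((w*1000).astype(np.float32),2,0,.01,.01).ravel(); d=w.mean(0)-[.475,.1145]
    s=np.sign(vx*d[0]+vy*d[1]); return len(p),np.degrees(np.arctan2(s*vy,s*vx)),np.degrees(np.arctan2(d[1],d[0]))
a=cv2.imread('pics/side1.png')[...,::-1]; r0=ang(a,np.array([0,0])); r1=ang(f['color'],np.array([0,0])); print(r0,r1)
print('clockwise clicks', [((r0[i]-r1[i])%360)/15.01 for i in(1,2)])
```

```text
(24, np.float64(-80.38358811141137), np.float64(-78.78902877753661)) (23, np.float64(158.46983845702732), np.float64(145.0072977664243))
clockwise clicks [np.float64(8.071057523754916), np.float64(9.074195433446976)]
```

View pics/t7.png

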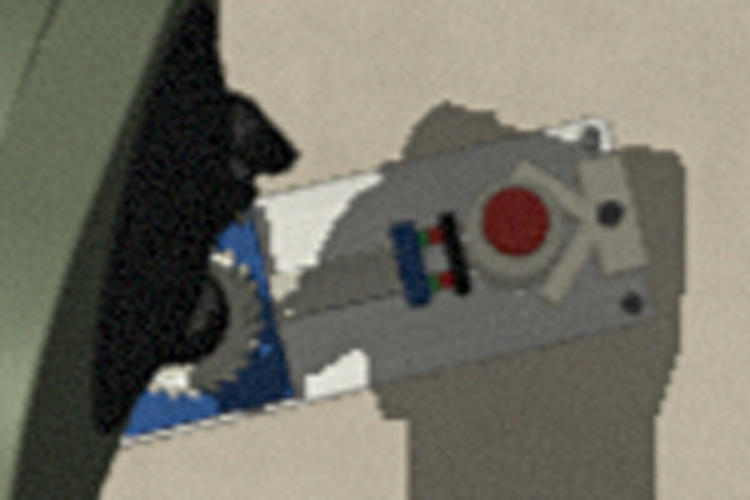

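The top view agrees. The bottle at (515,220) sits in the V, the white part of the stems is hidden, and green and red still show. The gap between jaw and pad shrank from about 7.3 px to 3.4 px, or about 8 mm, as expected for click 9 (click 8 would give about 3 mm).

```bash
python3 -c "
from h import *
bot.job_done(); print(bot.observe()['clock'])"
```

```text
the job is handed in; nothing more can be done
the job is handed in; nothing more can be done
```

The red-capped bottle stands upright on the clamp's plate, seated in the V block and held at click 9. The gripper is open about 20 cm up, touching nothing. I handed the job in at about 26 s of the 72 s allowed.

**What I did:** I set the bottle down at the nest, let go, then gripped the knob and turned it clockwise in small steps. The bottle stopped sliding at about 1.96 rad (7.5 clicks), and the torque then rose from about 0.09 to 0.27 N m. The second click after seating is click 9. I turned to 2.417 rad (9.2 clicks), just past it, and let go.

**Last checks:**
- **Bottle:** it did not move when I let go. The cap stayed at -69.0 mm along the clamp, by the cap reading.
- **Pad:** it is pressed in by about 8 mm, as expected at click 9. The white part of the stems is hidden; green and red still show.
- **Knob line:** this check was unclear. Two ways of reading the blurry white line gave 8.1 and 9.1 clicks. The 8 mm of pad travel, the wrist angle and the torque dip just before click 9 all point to click 9.
- **Other objects:** I did not go near the pot, dropper or purple bottle, but I did not measure their positions again at the end.

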